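# Close a plaster casting mould against its jig

## Task

Close the plaster mould: push the loose white half along the bench until its hollow face shuts flat against the fixed half and its far side lies flush along the blue steel rail. Only push it, sliding on the bench; do not lift, carry or tip it. Leave the gourd, the brush and the spatula where they are, and finish with the fingers clear.

Things in the scene. Friction and masses are not known exactly. Their poses are not given: they have to be found in the camera images.
- jig: Blue steel jig bolted to the bench, carrying the fixed mould half. Origin: at bench height in the inner corner of the fixed half's seam face and the rail. The rail is an upright plate 40 mm high, 6 mm thick; its inner face is the jig's plane x = 0, facing -x, from y = -205 to +95 mm. Behind it a 5 mm high foot reaches x = +50 mm. Yaw -0.15 to 0.35 rad; pushing cannot move it.
- fixed_seam (a point): Middle of the bottom edge of the fixed white half's seam face, at x = -55 mm, y = 0 in the jig's frame, axes as the jig's. The fixed half fills jig x = -110..0, y = 0..88 mm, 70 mm high; its seam face (plane y = 0, facing -y) has a half-round hollow of radius 36 mm open at the top. Behind it a blue plate and foot reach y = +132 mm.
- loose_half: Loose white plaster half, 110 mm along its x, 88 along its y, 70 high, 0.6 kg. Origin: centre of underside. Its +y face is the seam face with a half-round hollow of radius 36 mm, open at the top; the other sides are flat. Starts up to 0.35 rad off the jig's axes; closed, it is parallel to them, origin at x -55, y -44 mm in the jig's frame. Pushed within 35 mm of the bench it slides, taking 2 to 6 N.
- loose_seam (a point): The middle of the bottom edge of the loose half's seam face: 44 mm along +y from the loose half's origin, at bench height. At x = -55 mm, y = 0 in the jig's frame when the mould is closed.
- gourd: A green bottle-shaped gourd standing upright, 76 mm across and 150 mm high with its stem, in front of the fixed half. Origin: centre of its underside. To be left alone.
- brush: A brush lying on the bench to the left of the jig, 200 mm long along its own x, 42 mm wide, 20 mm high. Origin: half-way along it, at its underside. To be left alone.
- spatula: A spatula lying on the bench to the right of the loose half, 280 mm long along its own x (blade 65 mm wide at +x), up to 20 mm high. Origin: half-way along it, at its underside. To be left alone.
Things that resemble listed ones, but are neither listed nor needed, are in the scene too. There is more than one size of the loose_half; the one meant has the size given above.

How it is judged (in metres and radians):
At the end, for the whole second after the job is handed in: The loose half stands flat and still on the bench, its seam face shut against the fixed half (gap under 4 mm), its far side along the rail (gap under 4.5 mm), turned less than 0.04 rad from the jig (y of loose_seam in the frame of jig above -0.004 m and x of loose_seam in the frame of jig between -0.0595 and -0.05 m and y of loose_half in the frame of jig below -0.04 m and angle between the x axis of loose_half and the x axis of jig, either way round below 0.04 rad and angle between loose_half's own z axis and vertical below 0.03 rad and height (world z) of loose_half below 0.004 m and linear speed of loose_half below 0.01 m/s); the robot touches nothing.
It fails at once if the loose half is lifted off the bench (height (world z) of loose_half above 0.008 m).
It fails at once if the loose half is tipped (angle between loose_half's own z axis and vertical above 0.15 rad).
It fails at once if the gourd is moved over 20 mm or tipped (distance of gourd from where it was at the start of the episode above 0.02 m or angle between gourd's own z axis and vertical above 0.4 rad).
It fails at once if the brush is moved over 20 mm (distance of brush from where it was at the start of the episode above 0.02 m).
It fails at once if the spatula is moved over 20 mm (distance of spatula from where it was at the start of the episode above 0.02 m).
It also fails if it takes over 51 s, if anything falls off the work surface, if the arm or the gripper's body presses on something with over 40 N, if the wrist force passes 120 N, or if a joint passes its speed limit or range.

## Robot

A 7-joint arm with a two-finger parallel gripper is mounted at the origin on the work surface. World frame = base frame: x ahead of the robot, y to its left, z up, the work surface at z = 0. Lengths are in mm, angles in rad, forces in N, time in s.
With the tool pointing down it reaches from about 400 to 875 mm from the base axis. Payload 4.4 kg.
Tool frame: the origin (TCP) lies at the very end of the fingers, on their centre line; the grasp point (between the pads) lies ctrl.grip_depth behind it (ctrl.grip_depth is the distance from the TCP to the grasp point, in mm); y points along the fingers, x is the direction in which the jaws open and shut, and the axes are right-handed (so a half turn about y gives the same grasp; the last joint's range is limited). The gripper opens to 85 mm and grips with 20 to 120 N. Pads are 22 mm wide; open, the fingers measure 114 mm over their backs; the gripper's body (76 mm by 85 mm) begins 54 mm behind the grasp point. The pads swing forward as they close: fully open they stand 13 mm farther back than shut.
Start: joints at [1.278, 0.628, 0.038, 1.517, -0.027, 0.996, -0.02], TCP at [146.187, -633.362, 231.313] pointing down, gripper open.
Joint ranges: [-3.06, 3.06], [-0.37, 2.12], [-1.25, 1.32], [0.18, 2.47], [-1.1, 4.24], [0.23, 1.98], [-2.94, 2.94]. Speed limits (rad/s): [2.57, 2.57, 3.14, 3.14, 3.14, 3.14, 3.14].

## Interface

Orientations are given as [roll, pitch, yaw] about the fixed x, y, z axes, in that order (R = Rz(yaw) Ry(pitch) Rx(roll)).
In Python, from cell import ctrl gives the robot as it stands.
- The arm moves only by the tool apply_moves, never from a script. Its argument "motion" is a list of rows, each a list of 5 numbers: the shift along the tool's x, y, z in cm, then the turn about the tool's y in rad, then the finger opening in cm, from 0 to 8.54. In form: [[tx, ty, tz, roll, hand], ...]. A call has 1 to 20 rows; each row is the pose to reach, as a shift and turn from the pose commanded when the call began, along the tool's axes at that moment; what a row does not reach only later rows make up. A row lasts 1/8 s, in which the tool goes at most 62.5 mm and 10.7 degrees, less where a joint would pass 70% of its speed; a pose out of reach is approached as far as the arm can. A call with a gripper value outside its range is refused whole. The fingers move at their own pace and stop on an object; the grip force is fixed at half the most. Time passes only in rows, so rows that repeat a pose let the fingers close. It gives the time, the measured TCP pose, the force and the opening at its end, in the units of the state.
- ctrl.read_state(): the state, without advancing time (a new reading comes with each control period).
- ctrl.get_image(name): name is "scene" or "top"; returns a dict with "image" (420x560x3 uint8, red, green, blue), "vfov" (degrees; the focal length in pixels is half the picture's height over the tangent of half this angle, whatever the lens; pixels are square), "cx", "cy" (the principal point, pixels), "k1" (the pictures are not rectified: a ray, as slopes to the right and down, at radius r is drawn at 1 + k1 r^2 times it, then the intrinsics apply), "extrinsics" (4x4, takes a point from world to camera coordinates). Camera axes: x right, y up, looking along -z (the intrinsics and any distortion apply to the point x, -y, -z); pixel columns grow to the right and rows downward; lengths in mm; the calibration is good to about 2 mm. A picture is of the moment at which its call begins. There is no depth.
- ctrl.finish_job(): hands the job in, once; it reports no verdict.
Trained networks look in a picture, given as the dict that the camera call returned (one of the last four; its "shot" number tells which), for a name from the list of things; names that differ only in an ending like _2 or _b are one class to them, and where a whole thing is asked for, a point or a joint stands for the part that bears it (a point fixed in the world has none). Each returns a list of dicts, best first, with "confidence" (0 to 1); they miss things now and then, are a little off and sometimes report something else, mostly with a low value. They report only what shows in the picture. A call takes as long as a camera call. They do not tell look-alikes from the thing itself.
- ctrl.search_frame(picture, query): "location" ([x, y, z] in mm, in world coordinates, good to about 4 mm: the middle of the surface that is visible of it).
- ctrl.mark_of(picture, query): "location" ([x, y, z] in mm, in world coordinates, good to about 4 mm: a listed point, or the origin of a listed thing).
The state is a dict: "clock": time; "qpos": joint angles; "qd": joint speeds; "tau": joint torques, N m; "eef_pos": TCP position; "tool_rot": TCP orientation; "force": force on the tool from outside, world axes, zero at the start; "torque": the same for the moment, N m; "width": finger opening in mm.
Only numpy, scipy, OpenCV 4.12 (cv2) and the standard library are available. Lean on these libraries where they do the work, as an engineer would, in place of code of your own. Each camera call takes 0.05 s, during which the arm holds its last target.

## Working session

There is one attempt and no reset: what is moved stays moved. The work goes in short steps, Python scripts to look and compute and a tool call to move; the robot and the scene stay as the last step left them, time stands still between calls to the robot, and variables do not carry over. Pictures are saved under pics/ and viewed, and the job is handed in when it is done.

Besides the shell and the picture viewer there is one more tool, called after "Request:" in YAML: its name, and indented under it one key for each argument. apply_moves: Moves the arm, as the interface text tells. Its arguments: {"type":"object","properties":{"motion":{"type":"array","items":{"type":"array","items":{"type":"number"}}}},"required":["motion"]}

```bash
ls; mkdir -p pics; cat > h.py <<'E'
import numpy as np, cv2
from cell import ctrl
def K(p):
    h,w=p["image"].shape[:2]; f=h/2/np.tan(np.radians(p["vfov"])/2)
    return f
def proj(p,P):
    P=np.atleast_2d(np.asarray(P,float)); E=np.array(p["extrinsics"])
    c=P@E[:3,:3].T+E[:3,3]; s=np.c_[c[:,0]/-c[:,2], -c[:,1]/-c[:,2]]
    r2=(s**2).sum(1,keepdims=True); s=s*(1+p["k1"]*r2)
    return s*K(p)+[p["cx"],p["cy"]]
def unproj(p,uv,z=0):
    uv=np.atleast_2d(np.asarray(uv,float)); d=(uv-[p["cx"],p["cy"]])/K(p); s=d.copy()
    for _ in range(30): s=d/(1+p["k1"]*(s**2).sum(1,keepdims=True))
    E=np.array(p["extrinsics"]); R=E[:3,:3]; C=-R.T@E[:3,3]
    w=np.c_[s[:,0],-s[:,1],-np.ones(len(s))]@R
    t=(z-C[2])/w[:,2]; return C+w*t[:,None]
def save(p,n): cv2.imwrite(n,p["image"][:,:,::-1])
E
python3 - <<'E'
from h import *
s=ctrl.read_state(); print({k:np.round(s[k],3) for k in s}, ctrl.grip_depth)
for n in("scene","top"):
    p=ctrl.get_image(n); save(p,f"pics/{n}0.png")
    for q in["jig","fixed_seam","loose_half","loose_seam","gourd","brush","spatula"]:
        for d in ctrl.mark_of(p,q)[:3]: print(n,q,np.round(d["location"]),round(d["confidence"],2),np.round(proj(p,d["location"])[0]))
E
```

```text
pics
{'clock': np.float64(0.0), 'qpos': array([ 1.278,  0.629,  0.038,  1.518, -0.027,  0.996, -0.02 ]), 'qd': array([ 0.   ,  0.   , -0.001,  0.001, -0.001,  0.   , -0.001]), 'tau': array([ 1.0000e-03, -5.6340e+01,  1.2270e+00, -1.9345e+01,  1.1000e-02,
        1.0000e-02,  0.0000e+00]), 'eef_pos': array([ 146.05 , -632.752,  230.401]), 'tool_rot': array([-1.571,  0.002, -1.344]), 'force': array([0.164, 0.328, 0.606]), 'torque': array([ 0.041, -0.003,  0.023]), 'width': np.float64(85.504)} 18.700000000000003
scene jig [696.  65.   1.] 0.61 [343. 222.]
scene fixed_seam [648.  59.   0.] 0.67 [327. 212.]
scene loose_half [441. -27.   0.] 0.83 [247. 182.]
scene loose_half [ 461. -178.    2.] 0.58 [199. 211.]
scene loose_half [596. -94.  -3.] 0.56 [262. 230.]
scene loose_seam [ 485. -192.   -2.] 0.94 [200. 221.]
scene loose_seam [602. -46.  -1.] 0.69 [280. 221.]
scene loose_seam [450. -53.  -3.] 0.69 [241. 189.]
scene gourd [515. 153.  -1.] 0.62 [319. 169.]
scene gourd [532. 282.   4.] 0.31 [357. 153.]
scene brush [536. 280.   1.] 0.8 [358. 155.]
scene spatula [ 572. -285.   -5.] 0.94 [183. 264.]
scene spatula [605. -48.  -3.] 0.23 [280. 223.]
top jig [698.  59.   1.] 0.81 [267. 163.]
top fixed_seam [643.  60.  -2.] 0.71 [264. 184.]
top loose_half [593. -89.  -1.] 0.83 [322. 210.]
top loose_seam [452. -58.  -3.] 0.75 [304. 267.]
top loose_seam [603. -46.   4.] 0.68 [305. 204.]
top loose_seam [ 486. -189.    4.] 0.61 [361. 258.]
top gourd [511. 153.  -2.] 0.73 [219. 233.]
top brush [534. 281.  -1.] 0.7 [169. 218.]
top spatula [ 572. -288.   -1.] 0.82 [403. 227.]
```

View pics/scene0.png

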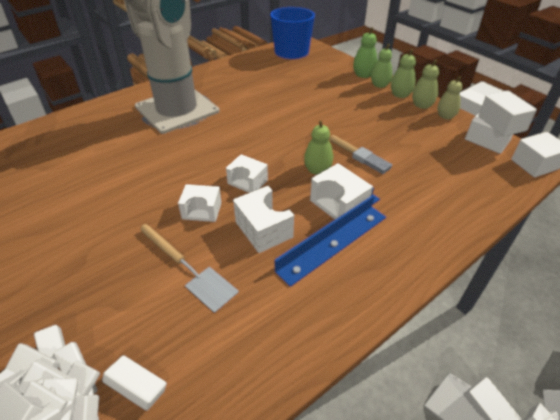

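View pics/top0.png

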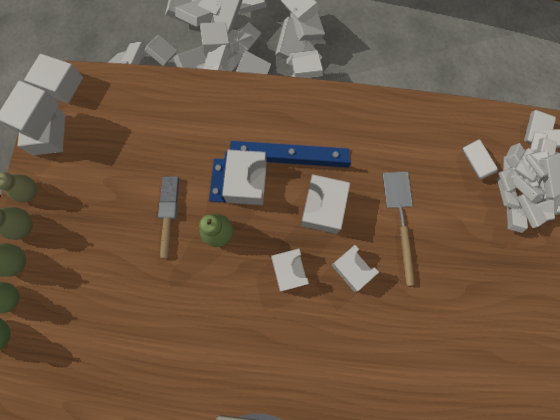

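```bash
python3 - <<'E'
from h import *
im=cv2.imread("pics/top0.png"); c=im[110:320,140:430]; cv2.imwrite("pics/top0c.png",cv2.resize(c,None,fx=2.7,fy=2.7,interpolation=cv2.INTER_CUBIC))
im=cv2.imread("pics/scene0.png"); c=im[110:300,150:420]; cv2.imwrite("pics/scene0c.png",cv2.resize(c,None,fx=2.9,fy=2.9,interpolation=cv2.INTER_CUBIC))
E
```

```text
(no output)
```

View pics/top0c.png

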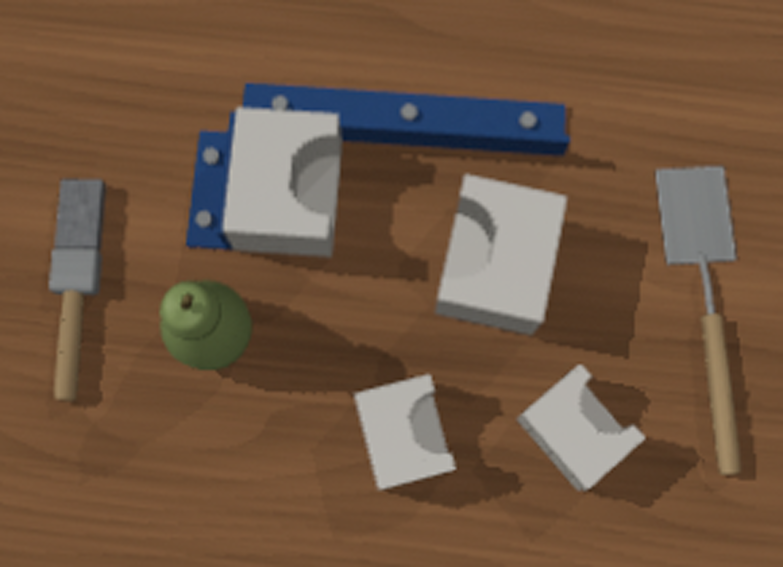

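View pics/scene0c.png

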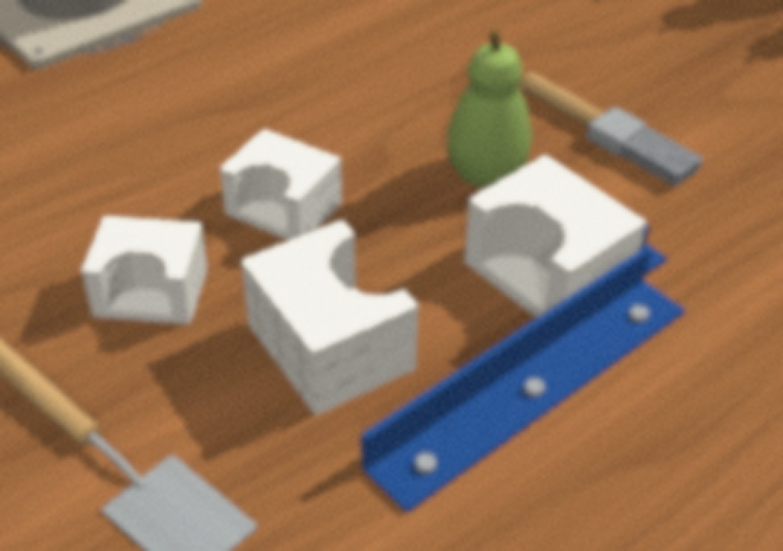

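The loose half meant is the large one (top view px ~(325,203), scene ~(263,220)). The two at top px (290,270) and (355,268) are about 30% smaller, so they are decoys. In the enlarged crop its top measures the same as the fixed half. The gourd is at (215,230) and the spatula at (400,225). Next I'll fit poses from the top corners.

```bash
cat > fit.py <<'E'
from h import *
from scipy.optimize import least_squares
def refine(p,uv):
    g=cv2.cvtColor(p["image"],cv2.COLOR_RGB2GRAY); return uv
JL=np.array([[0,0],[0,88],[-110,0],[-110,88]],float); LL=np.array([[55,44],[55,-44],[-55,-44],[-55,44]],float)
def tr(L,a): 
    c,s=np.cos(a[2]),np.sin(a[2]); return np.c_[L[:,0]*c-L[:,1]*s+a[0],L[:,0]*s+L[:,1]*c+a[1]]
def fit(L,obs,x0,z=70):
    def f(a): return np.concatenate([(proj(p,np.c_[tr(L,a),np.full(len(L),z)])-uv).ravel() for p,uv in obs])
    r=least_squares(f,x0); return r.x, np.sqrt(np.mean(r.fun**2))
E
python3 - <<'E'
from fit import *
t=ctrl.get_image("top"); s=ctrl.get_image("scene")
cv=lambda u,k,o:(np.array(u)+.5)/k-.5+np.array(o)
T=lambda u:cv(u,2.7,(140,110)); S=lambda u:cv(u,2.9,(150,110))
jt=T([(341,116),(240,108),(331,247),(226,233)]); js=S([(548,275),(645,222),(469,204),(545,157)])
lt=T([(466,176),(567,197),(543,318),(438,303)]); ls=S([(416,298),(318,350),(243,262),(350,222)])
for n,o in(("t",0),("s",1),("both",2)):
    sel=lambda a,b:[[(t,a)],[(s,b)],[(t,a),(s,b)]][o]
    j,e=fit(JL,sel(jt,js),[698,60,.05]); l,e2=fit(LL,sel(lt,ls),[595,-90,-.1])
    c,si=np.cos(j[2]),np.sin(j[2]); d=l[:2]-j[:2]
    print(n,np.round(j,3),round(e,2),np.round(l,3),round(e2,2),"rel",np.round([c*d[0]+si*d[1],-si*d[0]+c*d[1],l[2]-j[2]],3))
E
```

```text
t [6.97099e+02 5.65590e+01 2.50000e-02] 0.85 [ 5.97902e+02 -9.09940e+01 -9.90000e-02] 0.69 rel [-1.02905e+02 -1.44992e+02 -1.25000e-01]
s [ 6.97761e+02  4.90660e+01 -3.80000e-02] 1.78 [ 5.99409e+02 -8.84690e+01 -1.07000e-01] 1.28 rel [-9.30810e+01 -1.41156e+02 -6.90000e-02]
both [ 6.96963e+02  5.38380e+01 -1.00000e-03] 1.66 [ 5.98734e+02 -8.97120e+01 -1.02000e-01] 1.14 rel [-9.80330e+01 -1.43684e+02 -1.01000e-01]
```

```bash
cat > sil.py <<'E'
from fit import *
from scipy.optimize import minimize
U=6
def hullmask(p,P,shape,U=U):
    uv=proj(p,P); h=cv2.convexHull(((uv+.5)*U-.5).astype(np.float32)*16).astype(np.int32)
    m=np.zeros((shape[0]*U,shape[1]*U),np.uint8); cv2.fillConvexPoly(m,h,255,shift=4) ; return m
def box(x0,x1,y0,y1,z0,z1,a):
    L=np.array([[x,y] for x in(x0,x1) for y in(y0,y1)],float); w=tr(L,a)
    return np.vstack([np.c_[w,np.full(4,z)] for z in(z0,z1)])
def white(p):
    im=p["image"].astype(float); r,b=im[...,0],im[...,2]; s=b/np.maximum(r,1)
    return np.clip((s-.45)/.35,0,1)
def blue(p):
    im=p["image"].astype(float); r,b=im[...,0],im[...,2]
    return np.clip((b-r)/50,0,1)
def crop(p,r):
    q=dict(p); u0,u1,v0,v1=r; q["image"]=p["image"][v0:v1,u0:u1]; q["cx"]=p["cx"]-u0; q["cy"]=p["cy"]-v0; q["f"]=K(p); return q
import h as _h
_K=_h.K
_h.K=lambda p: p["f"] if "f" in p else _K(p)
def loosecost(views,a):
    c=0
    for q,W in views:
        sh=W.shape; m=hullmask(q,box(-55,55,-44,44,0,70,a),sh)
        th=np.linspace(0,2*np.pi,25); n=np.c_[38*np.cos(th),44+38*np.sin(th)]; 
        n=n[n[:,1]<=50]; w=tr(n,a)
        ig=hullmask(q,np.vstack([np.c_[w,np.full(len(w),z)] for z in(20,72)]),sh)
        M=cv2.resize(m,sh[::-1],interpolation=cv2.INTER_AREA)/255.; I=1-cv2.resize(ig,sh[::-1],interpolation=cv2.INTER_AREA)/255.
        I=(I>.99)
        c+=(((M-W)**2)*I).sum()
    return c
def opt(f,x0,sc=(6,6,.06)):
    sc=np.array(sc); best=None
    for k in range(3):
        r=minimize(lambda y:f(x0+y*sc),np.zeros(3),method="Nelder-Mead",options=dict(initial_simplex=np.array([[0,0,0],[1,.3,0],[0,1,-.3],[-.3,0,1]])*(.7**k),xatol=.01,fatol=.05))
        x0=x0+r.x*sc
    return x0,r.fun
def lviews(t,s,a,which="ts"):
    out=[]
    for n,p in(("t",t),("s",s)):
        if n in which:
            uv=proj(p,box(-70,70,-58,58,0,75,a)); r=[int(uv[:,0].min()),int(uv[:,0].max()),int(uv[:,1].min()),int(uv[:,1].max())]
            q=crop(p,r); out.append((q,white(q)))
    return out
def jviews(t,s,which="ts",a=(697,55,.02)):
    out=[]
    for n,p in(("t",t),("s",s)):
        if n in which:
            uv=proj(p,box(-130,65,-220,150,0,75,a)); r=[int(uv[:,0].min()),int(uv[:,0].max()),int(uv[:,1].min()),int(uv[:,1].max())]
            q=crop(p,r); out.append((q,blue(q)))
    return out
def jigcost(views,a):
    # rail+foot, only where y<-5 (away from fixed half) counted, plus foot back
    c=0
    for q,B in views:
        sh=B.shape
        m=np.maximum(hullmask(q,box(0,6,-205,95,0,40,a),sh),hullmask(q,box(0,50,-205,95,0,5,a),sh))
        reg=hullmask(q,box(-12,62,-220,-12,0,40,a0fix),sh)
        rs=lambda x:cv2.resize(x,sh[::-1],interpolation=cv2.INTER_AREA)/255.
        c+=(((rs(m)-B)**2)*(rs(reg)>.5)).sum()
    return c
a0fix=np.array([697,55,.0])
def rel(j,l):
    c,si=np.cos(j[2]),np.sin(j[2]); d=l[:2]-j[:2]; return np.round([c*d[0]+si*d[1],-si*d[0]+c*d[1],l[2]-j[2]],3)
E
python3 - <<'E'
from sil import *
t=ctrl.get_image("top"); s=ctrl.get_image("scene")
cv2.imwrite("pics/w0.png",cv2.resize(np.hstack([white(t),blue(t)])*255,None,fx=.7,fy=.7)); 
for w in("t","s","ts"):
    l,e=opt(lambda a:loosecost(lviews_,a),np.array([598.,-90,-.1])) if (lviews_:=lviews(t,s,[598,-90,-.1],w)) else 0
    jv=jviews(t,s,w); j,e2=opt(lambda a:jigcost(jv,a),np.array([697.,55,.02]))
    print(w,np.round(l,3),round(e,1),np.round(j,3),round(e2,1),rel(j,l))
E
```

```text
t [ 5.9915e+02 -9.0790e+01 -1.1600e-01] 66.6 [7.01512e+02 6.22900e+01 3.50000e-02] 110.6 [-107.71  -149.366   -0.151]
s [ 5.97851e+02 -9.15430e+01 -1.09000e-01] 783.8 [6.99023e+02 6.08080e+01 4.60000e-02] 69.8 [-108.103 -147.514   -0.155]
ts [ 5.98402e+02 -9.09520e+01 -1.17000e-01] 861.5 [7.00306e+02 6.17420e+01 4.00000e-02] 192.5 [-107.877 -148.534   -0.157][ WARN:0@2.535] global loadsave.cpp:1063 imwrite_ Unsupported depth image for selected encoder is fallbacked to CV_8U.
```

View pics/w0.png

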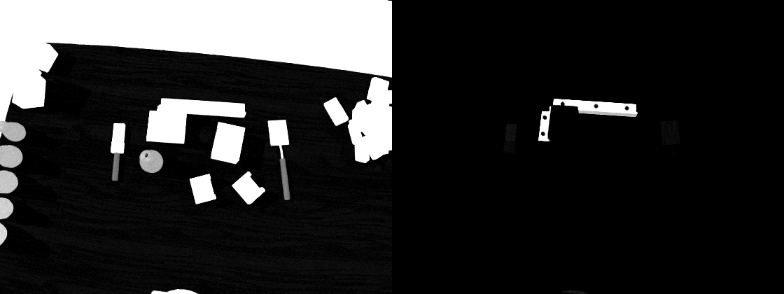

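```bash
cat > plan.py <<'E'
import numpy as np
J=np.array([700.3,61.7,.04])
def jw(x,y):
    c,s=np.cos(J[2]),np.sin(J[2]); return np.array([J[0]+c*x-s*y,J[1]+s*x+c*y])
def row(cur,th0,tgt,th):
    d=np.array(tgt,float)-cur; X=np.array([np.cos(th0),np.sin(th0),0]);Z=np.array([-np.sin(th0),np.cos(th0),0])
    return np.round([d@X/10,-d[2]/10,d@Z/10,-(th-th0)],3)
E
python3 - <<'E'
from plan import *
from h import ctrl
s=ctrl.read_state(); cur=s["eef_pos"]; th0=s["tool_rot"][2]
cur=np.array([146.187,-633.362,231.313]); th0=-1.344
l=np.array([598.5,-90.9,-.116])
u=np.array([np.cos(l[2]),np.sin(l[2])])
print(np.r_[l[:2]-u*90,15])
for b,z in((90,150),(90,15)): print(row(cur,th0,np.r_[l[:2]-u*b,z],l[2]-np.pi/2))
E
```

```text
[509.10484131 -80.48339769  15.        ]
[-45.712   8.131  47.794   0.343]
[-45.712  21.631  47.794   0.343]
```

Request:
apply_moves:
  motion:
    - [-12,2,12,0.1,5]
    - [-24,4,24,0.2,5]
    - [-36,6,36,0.34,5]
    - [-45.7,8.1,47.8,0.343,5]
    - [-45.7,8.1,47.8,0.343,5]
    - [-45.7,8.1,47.8,0.343,5]
    - [-45.7,8.1,47.8,0.343,5]
    - [-45.7,8.1,47.8,0.343,5]
    - [-45.7,8.1,47.8,0.343,5]
    - [-45.7,8.1,47.8,0.343,5]
    - [-45.7,8.1,47.8,0.343,5]
    - [-45.7,8.1,47.8,0.343,5]
    - [-45.7,8.1,47.8,0.343,5]
    - [-45.7,8.1,47.8,0.343,5]
    - [-45.7,8.1,47.8,0.343,5]

```text
clock: 2.88
eef_pos: [508.8, -81.9, 150.6]
tool_rot: [-1.571, -0.0, -1.689]
force: [0.7, -1.0, -0.6]
width: 49.7
```

```bash
python3 - <<'E'
from h import *
s=ctrl.read_state(); print(s["clock"],s["eef_pos"],s["tool_rot"],s["force"],s["width"])
p=ctrl.get_image("top"); im=p["image"][:,:,::-1].copy()[110:320,140:430]
cv2.imwrite("pics/top1.png",cv2.resize(im,None,fx=2.7,fy=2.7,interpolation=cv2.INTER_CUBIC))
p=ctrl.get_image("scene"); im=p["image"][:,:,::-1].copy()[50:300,120:420]
cv2.imwrite("pics/sc1.png",cv2.resize(im,None,fx=2.4,fy=2.4,interpolation=cv2.INTER_CUBIC))
E
```

```text
2.875 [508.80028347 -81.8585801  150.59077097] [-1.57055387e+00 -3.00187736e-04 -1.68928408e+00] [ 0.66440394 -0.98981563 -0.61234286] 49.68609910943641
```

View pics/sc1.png

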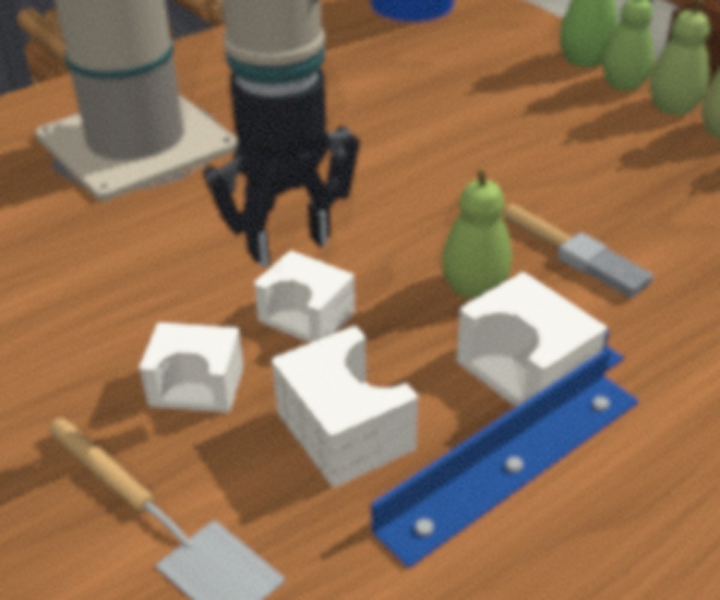

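View pics/top1.png

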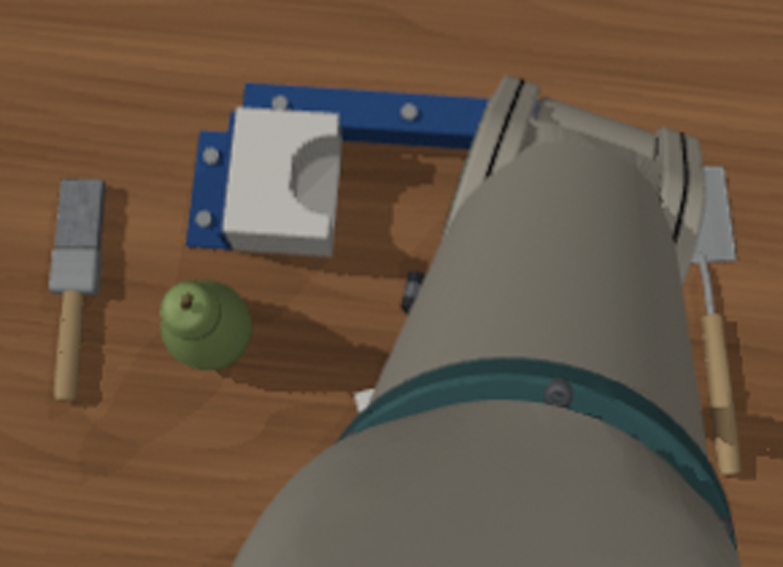

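```bash
python3 - <<'E'
from h import *
from plan import *
p=ctrl.get_image("top")
uv=(np.array([(432,376),(456,470),(356,394),(584,367),(520,418)])+.5)/2.7-.5+[140,110]
print(np.round(unproj(p,uv,49)))
l=np.array([598.5,-90.9,-.116]);u=np.array([np.cos(l[2]),np.sin(l[2])]);v=np.array([-u[1],u[0]])
for b in(90,82):
  for k in(-45,-25,25,45): print(b,k,np.round(l[:2]-u*b+v*k))
cur=np.array([146.187,-633.362,231.313]);th0=-1.344
d=np.array([-457,81,478.])/1; X=np.array([np.cos(th0),np.sin(th0),0]);Z=np.array([-np.sin(th0),np.cos(th0),0])
c=cur+X*d[0]+Z*d[2]-np.array([0,0,d[1]]);th=th0-.343; print(c,th)
for b,z in((85,15),(80,15),(66,15)): print(row(c,th,np.r_[l[:2]-u*b,z],l[2]-np.pi/2))
E
```

```text
[[ 487.  -43.   49.]
 [ 413.  -70.   49.]
 [ 466.   18.   49.]
 [ 508. -168.   49.]
 [ 460. -118.   49.]]
90 -45 [ 504. -125.]
90 -25 [ 506. -105.]
90 25 [512. -56.]
90 45 [514. -36.]
82 -45 [ 512. -126.]
82 -25 [ 514. -106.]
82 25 [520. -57.]
82 45 [522. -37.]
[509.18659068 -80.58329458 150.313     ] -1.687
[-9.0000e-03  1.3531e+01  4.9100e-01 -0.0000e+00]
[-9.0000e-03  1.3531e+01  9.9100e-01 -0.0000e+00]
[-9.0000e-03  1.3531e+01  2.3910e+00 -0.0000e+00]
```

Request:
apply_moves:
  motion:
    - [0,4,0.5,0,5]
    - [0,8,0.5,0,5]
    - [0,11,0.5,0,5]
    - [0,12.5,0.5,0,5]
    - [0,13.5,0.5,0,5]
    - [0,13.5,0.5,0,5]
    - [0,13.5,0.5,0,5]

```text
clock: 3.9
eef_pos: [514.9, -81.3, 16.2]
tool_rot: [-1.569, -0.0, -1.687]
force: [0.5, 0.1, 0.1]
width: 50.1
```

```bash
python3 - <<'E'
from h import *
s=ctrl.read_state(); print(s["clock"],s["eef_pos"],s["tool_rot"],s["force"],s["width"])
p=ctrl.get_image("scene"); im=p["image"][:,:,::-1].copy()[50:300,120:420]
cv2.imwrite("pics/sc2.png",cv2.resize(im,None,fx=2.4,fy=2.4,interpolation=cv2.INTER_CUBIC))
E
```

```text
3.9 [514.85192593 -81.31539038  16.16030725] [-1.56916730e+00 -5.09619363e-05 -1.68709690e+00] [0.51010977 0.09515651 0.14155422] 50.14023307154665
```

View pics/sc2.png

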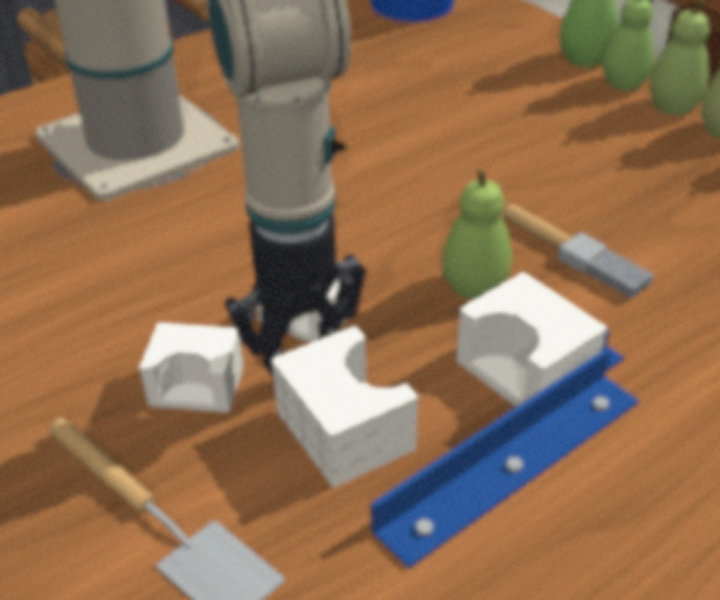

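```bash
python3 - <<'E'
from plan import *
th=-1.687; X=np.array([np.cos(th),np.sin(th),0]);Z=np.array([-np.sin(th),np.cos(th),0])
c=np.array([509.19,-80.58,150.3])+Z*5+np.array([0,0,-135]); print(c)
l=np.array([598.5,-90.9,-.116]);a=l[:2]-np.array([np.cos(l[2]),np.sin(l[2])])*70
e=jw(-126,-148.5); print(a,e)
for f in np.linspace(0,1,11):
    g=min(1,f/.8); print(row(c,th,np.r_[a+(e-a)*f,15],l[2]+(.04-l[2])*g-np.pi/2).tolist())
print(row(c,th,np.r_[jw(-118,-148.5),15],.04-np.pi/2))
E
```

```text
[514.15627974 -81.15971164  15.3       ]
[528.97043213 -82.79819821] [580.33920269 -91.71987195]
[-0.009, 0.03, 1.49, -0.0]
[0.02, 0.03, 2.011, -0.02]
[0.049, 0.03, 2.532, -0.039]
[0.078, 0.03, 3.052, -0.059]
[0.107, 0.03, 3.573, -0.078]
[0.136, 0.03, 4.093, -0.098]
[0.165, 0.03, 4.614, -0.117]
[0.194, 0.03, 5.134, -0.137]
[0.223, 0.03, 5.655, -0.156]
[0.252, 0.03, 6.176, -0.156]
[0.282, 0.03, 6.696, -0.156]
[ 0.157  0.03   7.486 -0.156]
```

Request:
apply_moves:
  motion:
    - [0,0,0.7,0,5]
    - [0,0,1.3,0,5]
    - [0,0,1.6,0,5]
    - [0,0,2.0,0,5]
    - [0.05,0,2.5,-0.02,5]
    - [0.1,0,3.0,-0.05,5]
    - [0.1,0,3.5,-0.075,5]
    - [0.15,0,4.0,-0.1,5]
    - [0.15,0,4.5,-0.12,5]
    - [0.2,0,5.0,-0.14,5]
    - [0.2,0,5.5,-0.156,5]
    - [0.25,0,6.0,-0.156,5]
    - [0.25,0,6.4,-0.156,5]
    - [0.28,0,6.7,-0.156,5]
    - [0.28,0,6.7,-0.156,5]
    - [0.28,0,6.7,-0.156,5]

```text
clock: 5.95
eef_pos: [581.2, -91.8, 15.6]
tool_rot: [-1.569, -0.0, -1.531]
force: [-0.4, 0.4, -0.8]
width: 50.0
```

```bash
python3 - <<'E'
from h import *
s=ctrl.read_state(); print(s["clock"],s["eef_pos"],s["tool_rot"],s["force"],s["width"])
p=ctrl.get_image("scene"); im=p["image"][:,:,::-1].copy()[50:300,120:420]
cv2.imwrite("pics/sc3.png",cv2.resize(im,None,fx=2.4,fy=2.4,interpolation=cv2.INTER_CUBIC))
E
```

```text
5.95 [581.21283214 -91.8121989   15.58208737] [-1.56906939e+00 -3.40431508e-04 -1.53096933e+00] [-0.37358176  0.44524419 -0.81261376] 50.004756608911435
```

View pics/sc3.png

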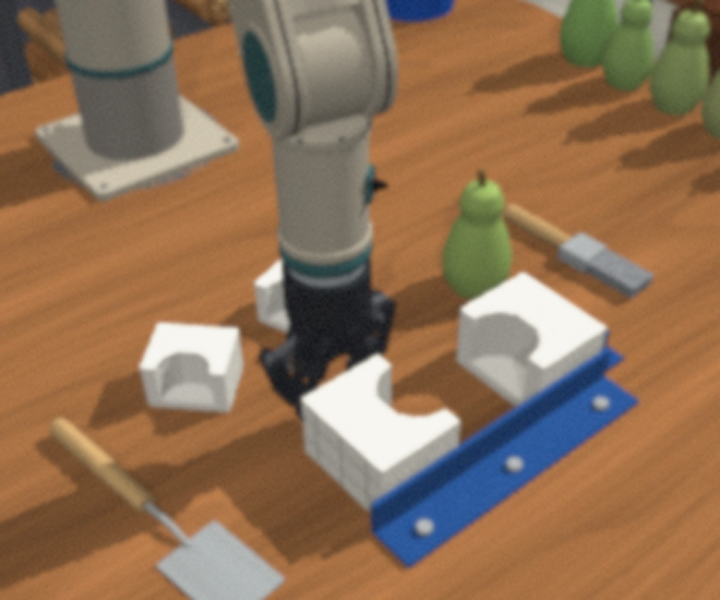

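Request:
apply_moves:
  motion:
    - [0,0,0.2,0,5]
    - [0,0,0.4,0,5]
    - [0,0,0.5,0,5]
    - [0,0,0.5,0,5]

```text
clock: 6.5
eef_pos: [581.7, -91.7, 14.8]
tool_rot: [-1.578, 0.001, -1.532]
force: [-8.0, -0.3, 3.1]
width: 49.8
```

Request:
apply_moves:
  motion:
    - [0,0,0.1,0,5]
    - [0,0,0.2,0,5]
    - [0,0,0.3,0,5]
    - [0,0,0.3,0,5]

```text
clock: 7.0
eef_pos: [581.5, -91.4, 14.3]
tool_rot: [-1.584, 0.002, -1.533]
force: [-13.9, 0.5, 5.4]
width: 50.2
```

```bash
python3 - <<'E'
from plan import *
from h import ctrl
# commanded = c2 + moves
th=-1.687; X=np.array([np.cos(th),np.sin(th),0]);Z=np.array([-np.sin(th),np.cos(th),0])
c=np.array([514.16,-81.16,15.3])+X*2.8+Z*67; th+=.156
c=c+8*np.array([-np.sin(th),np.cos(th),0]); print(c,th)
for z in(120,15): print(row(c,th,np.r_[jw(-57,-232),z],.04))
E
```

```text
[588.37717579 -91.39096602  15.3       ] -1.5310000000000001
[  8.349 -10.47    6.097  -1.571]
[ 8.349  0.03   6.097 -1.571]
```

Request:
apply_moves:
  motion:
    - [0,0,-1,0,5]
    - [0,0,-3,0,5]
    - [0,-3,-4,0,5]
    - [0,-8,-4,0,5]
    - [1,-10.5,-2,-0.15,5]
    - [3,-10.5,0,-0.33,5]
    - [5,-10.5,2,-0.5,5]
    - [8.3,-10.5,5,-0.68,5]
    - [8.3,-10.5,6.1,-0.86,5]
    - [8.3,-10.5,6.1,-1.04,5]
    - [8.3,-10.5,6.1,-1.22,5]
    - [8.3,-10.5,6.1,-1.4,5]
    - [8.3,-10.5,6.1,-1.571,5]
    - [8.3,-10.5,6.1,-1.571,5]
    - [8.3,-10.5,6.1,-1.571,5]
    - [8.3,-10.5,6.1,-1.571,5]
    - [8.3,-10.5,6.1,-1.571,5]

```text
clock: 9.12
eef_pos: [652.8, -171.8, 120.4]
tool_rot: [-1.571, -0.0, 0.039]
force: [0.3, 0.9, -1.0]
width: 50.0
```

```bash
python3 - <<'E'
from sil import *
s=ctrl.read_state(); print(s["clock"],s["eef_pos"],s["tool_rot"],s["force"],s["width"])
p=ctrl.get_image("scene"); im=p["image"][:,:,::-1].copy()[50:300,120:420]
cv2.imwrite("pics/sc4.png",cv2.resize(im,None,fx=2.4,fy=2.4,interpolation=cv2.INTER_CUBIC))
t=ctrl.get_image("top"); im=t["image"][:,:,::-1].copy()[110:320,140:430]
cv2.imwrite("pics/top4.png",cv2.resize(im,None,fx=2.7,fy=2.7,interpolation=cv2.INTER_CUBIC))
E
```

```text
9.125 [ 652.77808046 -171.77951966  120.41066719] [-1.57100060e+00 -2.88178274e-04  3.93864567e-02] [ 0.31737602  0.94603042 -1.0286211 ] 49.95732145352266
```

View pics/sc4.png

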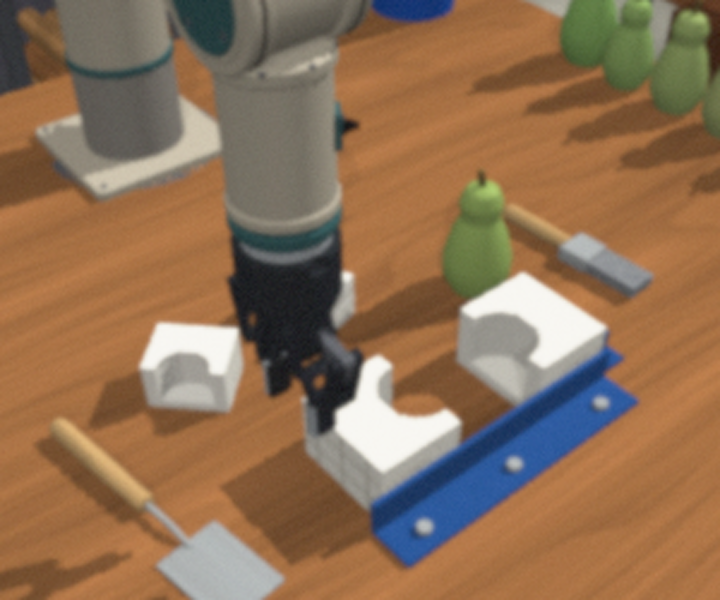

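View pics/top4.png

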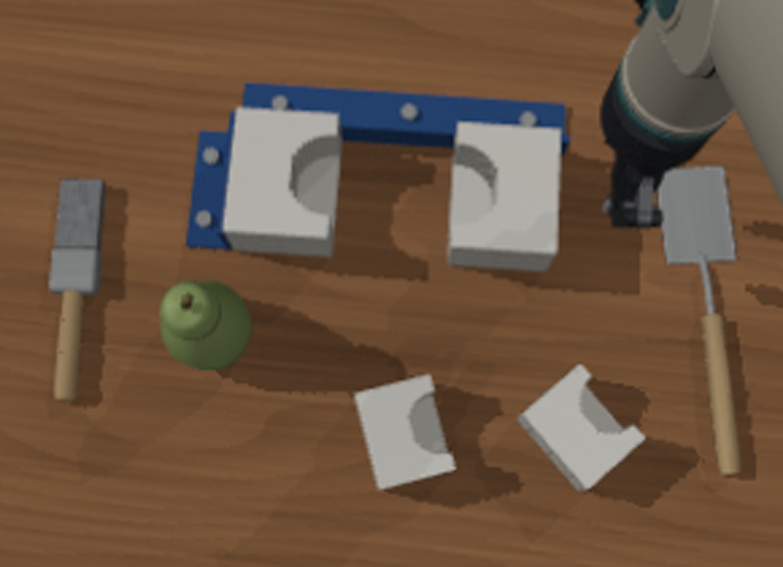

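```bash
python3 - <<'E'
from sil import *
t=ctrl.get_image("top")
import sil
jv=jviews(t,t,"t"); 
x0=np.array([644.,-86,.04]); lv=[]
uv=proj(t,box(-70,55,-58,58,0,75,x0)); 
lv=[]
r=[int(uv[:,0].min()),int(uv[:,0].max()),int(uv[:,1].min()),int(uv[:,1].max())]
q=crop(t,r); W=np.clip(white(q)-blue(q),0,1); lv=[(q,W)]
l,e=opt(lambda a:loosecost(lv,a),x0); print(l,e, rel(np.array([701.5,62.3,.035]),l))
from plan import row,jw
c=np.array([652.4,-171.4,120.3])
# commanded
th=-1.531; X=np.array([np.cos(th),np.sin(th),0]);Z=np.array([-np.sin(th),np.cos(th),0])
c=np.array([588.38,-91.39,15.3])+X*83+Z*61+[0,0,105]; print(c)
for y in(-232,-103): print(row(c,.04,np.r_[jw(-57,y),15],.04))
E
```

```text
[ 6.51070062e+02 -8.91035358e+01  4.61932985e-02] 53.57441407209892 [-5.56970e+01 -1.49546e+02  1.10000e-02]
[ 652.63392539 -171.89734794  120.3       ]
[-3.000e-03  1.053e+01 -5.000e-02 -0.000e+00]
[-3.000e-03  1.053e+01  1.285e+01 -0.000e+00]
```

Request:
apply_moves:
  motion:
    - [-0.4,4,0,0,5]
    - [-0.4,8,0,0,5]
    - [-0.4,10.5,0,0,5]
    - [-0.4,10.5,0.5,0,5]
    - [-0.4,10.5,1.2,0,5]
    - [-0.4,10.5,1.8,0,5]
    - [-0.4,10.5,2.4,0,5]
    - [-0.4,10.5,3.0,0,5]
    - [-0.4,10.5,3.6,0,5]
    - [-0.4,10.5,4.2,0,5]
    - [-0.4,10.5,4.8,0,5]
    - [-0.4,10.5,5.4,0,5]
    - [-0.4,10.5,6.0,0,5]
    - [-0.4,10.5,6.6,0,5]
    - [-0.4,10.5,7.2,0,5]
    - [-0.4,10.5,7.2,0,5]

```text
clock: 11.28
eef_pos: [646.2, -101.1, 16.0]
tool_rot: [-1.572, -0.001, 0.039]
force: [0.3, -3.6, 1.7]
width: 50.1
```

```bash
cat > look.py <<'E'
import sys
from sil import *
n=sys.argv[1]
p=ctrl.get_image("scene"); im=p["image"][:,:,::-1].copy()[50:300,170:420]
t=ctrl.get_image("top"); im2=t["image"][:,:,::-1].copy()[100:300,190:430]
a=cv2.resize(im,(380,380),interpolation=cv2.INTER_CUBIC); b=cv2.resize(im2,(420,350),interpolation=cv2.INTER_CUBIC)
o=np.zeros((380,800,3),np.uint8); o[:,:380]=a; o[:350,380:]=b; cv2.imwrite(f"pics/{n}.png",o)
E
python3 look.py a5
```

```text
(no output)
```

View pics/a5.png

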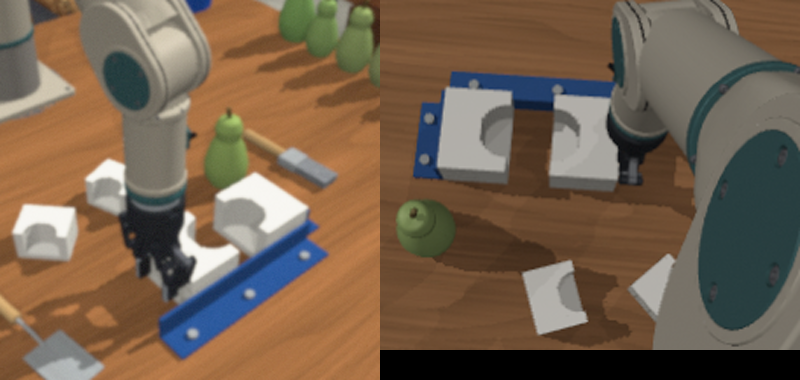

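Request:
apply_moves:
  motion:
    - [0,0,0.6,0,5]
    - [0,0,1.2,0,5]
    - [0,0,1.8,0,5]
    - [0,0,2.4,0,5]
    - [0,0,3.0,0,5]
    - [0,0,3.5,0,5]
    - [0,0,4.0,0,5]
    - [0,0,4.4,0,5]
    - [0,0,4.7,0,5]
    - [0,0,5.0,0,5]
    - [0,0,5.0,0,5]

```text
clock: 12.75
eef_pos: [643.7, -50.2, 15.3]
tool_rot: [-1.571, 0.0, 0.04]
force: [0.9, -3.9, 1.9]
width: 50.4
```

Request:
apply_moves:
  motion:
    - [0,0,0.2,0,5]
    - [0,0,0.4,0,5]
    - [0,0,0.5,0,5]
    - [0,0,0.5,0,5]

```text
clock: 13.25
eef_pos: [643.5, -45.3, 15.3]
tool_rot: [-1.571, 0.0, 0.04]
force: [-0.3, -4.3, 2.7]
width: 50.1
```

Force is still only at sliding level, so the mould has not closed yet.

Request:
apply_moves:
  motion:
    - [0,0,0.2,0,5]
    - [0,0,0.4,0,5]
    - [0,0,0.5,0,5]
    - [0,0,0.5,0,5]

```text
clock: 13.75
eef_pos: [643.1, -43.1, 15.3]
tool_rot: [-1.574, 0.001, 0.038]
force: [-0.4, -8.2, 3.2]
width: 50.2
```

```bash
python3 look.py a6
```

```text
(no output)
```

View pics/a6.png

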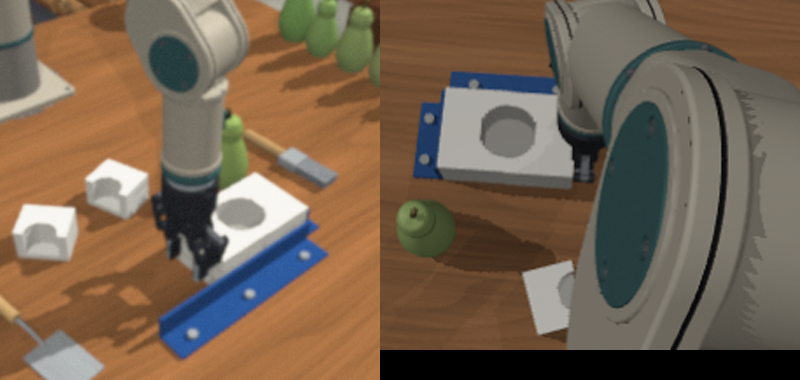

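Request:
apply_moves:
  motion:
    - [0,0,0.2,0,5]
    - [0,0,0.4,0,5]
    - [0,0,0.4,0,5]

```text
clock: 14.22
eef_pos: [643.0, -43.2, 15.4]
tool_rot: [-1.579, 0.001, 0.036]
force: [0.2, -15.9, 3.6]
width: 49.8
```

Request:
apply_moves:
  motion:
    - [0,0,-0.6,0,5]
    - [0,0,-1.5,0,5]
    - [0,0,-4,0,5]
    - [0,0,-7,0,5]
    - [0,-4,-10,0,5]
    - [0,-9,-12,0,5]
    - [0,-11,-15,0,5]
    - [0,-11,-18,0,5]
    - [0,-11,-18,0,5]
    - [0,-11,-18,0,5]

```text
clock: 15.48
eef_pos: [650.4, -213.7, 124.8]
tool_rot: [-1.568, 0.0, 0.042]
force: [-0.1, 0.7, 0.3]
width: 49.7
```

```bash
python3 look.py a7; python3 - <<'E'
from sil import *
t=ctrl.get_image("top"); im=t["image"][:,:,::-1][130:220,200:310]; cv2.imwrite("pics/t7.png",cv2.resize(im,None,fx=7,fy=6.5,interpolation=cv2.INTER_CUBIC))
E
```

```text
(no output)
```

View pics/a7.png

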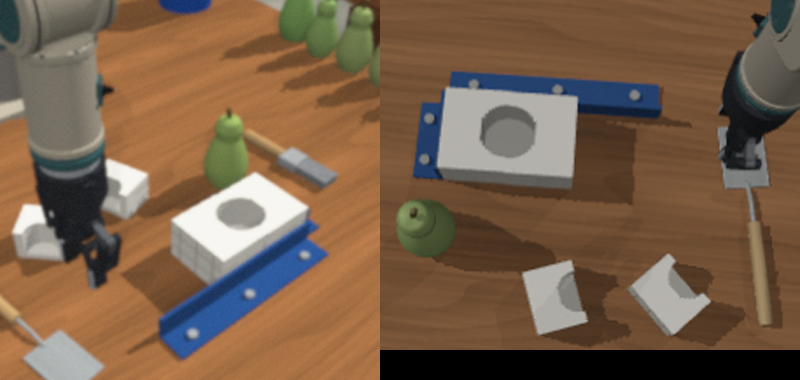

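View pics/t7.png

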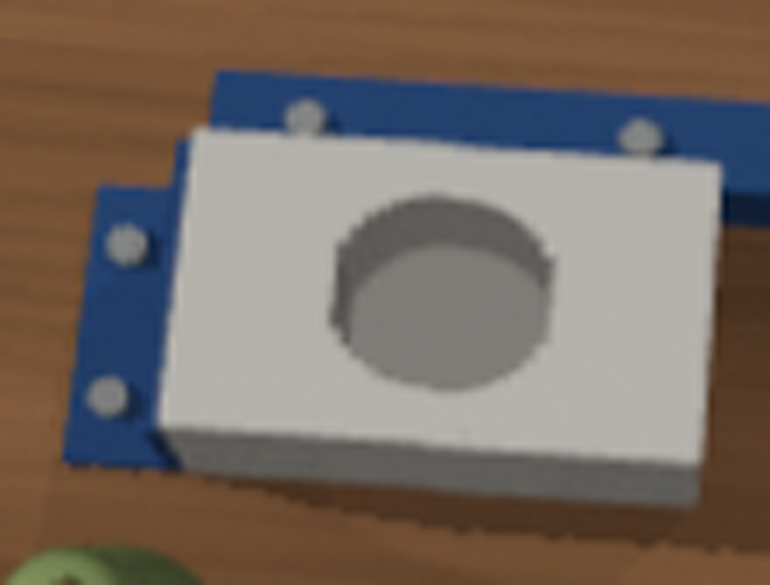

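```bash
python3 - <<'E'
from sil import *
t=ctrl.get_image("top"); s=ctrl.get_image("scene")
im=s["image"][:,:,::-1][160:290,250:400]; cv2.imwrite("pics/s8.png",cv2.resize(im,None,fx=5,fy=4.6,interpolation=cv2.INTER_CUBIC))
# straightness: front(-x) top edge of the closed pair & rail-side top edge, unprojected at z=70
W=white(t)-blue(t)
def cost(q,Wq,a,y0,y1):
    sh=Wq.shape; m=hullmask(q,box(-110,0,y0,y1,0,70,a),sh); return ((cv2.resize(m,sh[::-1],interpolation=cv2.INTER_AREA)/255.-Wq)**2)
for nm,p in(("top",t),("scene",s)):
    a0=np.array([700.3,61.7,.04]); uv=proj(p,box(-120,10,-100,100,0,72,a0)); r=[int(uv[:,0].min()),int(uv[:,0].max()),int(uv[:,1].min()),int(uv[:,1].max())]
    q=crop(p,r); Wq=np.clip(white(q)-blue(q),0,1)
    sh=Wq.shape
    hole=1-cv2.resize(hullmask(q,box(-91,-19,-36,36,10,70,a0),sh),sh[::-1],interpolation=cv2.INTER_AREA)/255.
    railm=cv2.resize(np.maximum(hullmask(q,box(0,6,-205,95,0,40,a0),sh),hullmask(q,box(0,50,-205,95,0,5,a0),sh)),sh[::-1])/255. if nm=="scene" else 0
    f=lambda a:(cost(q,Wq,a,-88,88)*(hole>.9)*(1-railm)).sum()
    a,e=opt(f,a0); 
    for w in(172,176,180,184):
        g=lambda a:(cost(q,Wq,a,-w/2,w/2)*(hole>.9)*(1-railm)).sum(); print(nm,w,round(opt(g,a)[1],1),end=" ")
    print(nm,np.round(a,3),e)
for p in(t,s):
    for qn in("loose_seam","fixed_seam","gourd","brush","spatula"):
        for d in ctrl.mark_of(p,qn)[:1]: print(qn,np.round(d["location"]),round(d["confidence"],2))
E
```

```text
top 172 209.2 top 176 131.2 top 180 145.9 top 184 221.3 top [7.00003e+02 6.01610e+01 3.30000e-02] 131.21433028149767
scene 172 417.2 scene 176 369.3 scene 180 350.4 scene 184 372.0 scene [6.96646e+02 6.08460e+01 3.60000e-02] 369.54359599008023
loose_seam [ 484. -191.    2.] 0.93
fixed_seam [646.  56.  -0.] 0.72
gourd [512. 151.  -3.] 0.87
brush [533. 279.  -0.] 0.95
spatula [ 573. -286.   -1.] 0.59
loose_seam [ 483. -192.   -3.] 0.96
fixed_seam [648.  62.   1.] 0.75
gourd [514. 152.   1.] 0.74
brush [537. 283.   3.] 0.8
spatula [ 573. -282.   -3.] 0.61
```

View pics/s8.png

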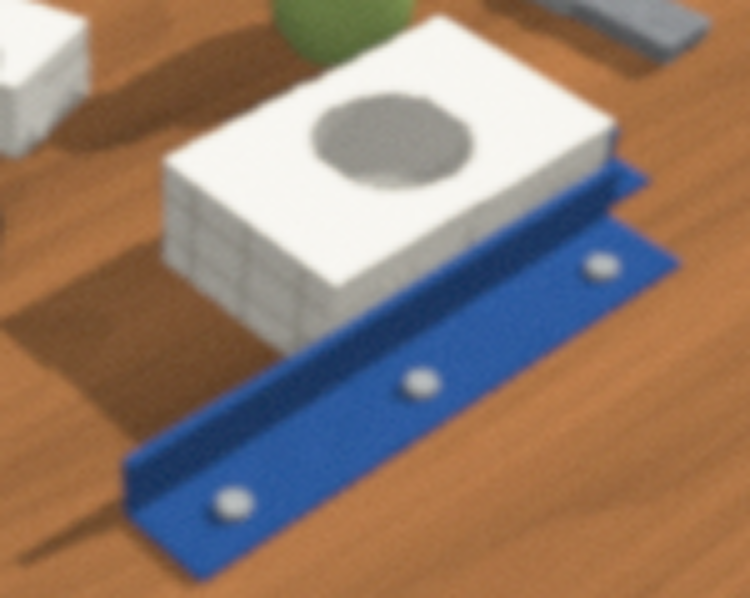

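```bash
python3 - <<'E'
from sil import *
t=ctrl.get_image("top"); a=np.array([700.0,60.16,.033]); g=cv2.GaussianBlur(cv2.cvtColor(t["image"],cv2.COLOR_RGB2GRAY).astype(np.float32),(0,0),.6)
Wb=(white(t)-blue(t)).astype(np.float32)
def scan(P0,d,img,n=161,R=14):
    k=np.linspace(-R,R,n); L=np.array(P0)[None]+k[:,None]*np.array(d)[None]
    uv=proj(t,np.c_[tr(L,a),np.full(n,70.)]).astype(np.float32)
    v=cv2.remap(img,uv[:,0].copy()[None],uv[:,1].copy()[None],cv2.INTER_LINEAR)[0]
    dv=np.abs(np.gradient(v)); w=dv*(dv>.5*dv.max()); return (k*w).sum()/w.sum()
for nm,x,img in(("-x edge",-110,g),("rail edge",0,g)):
    for y in range(-80,81,10): print(nm,y,round(scan((x,y),(1,0),img),1),end=" | ")
    print()
print("-y edge",[(x,round(scan((x,-88),(0,1),g),1)) for x in range(-100,0,20)])
E
```

```text
-x edge -80 -1.0 | -x edge -70 0.1 | -x edge -60 -0.5 | -x edge -50 -1.0 | -x edge -40 0.2 | -x edge -30 -0.4 | -x edge -20 -0.9 | -x edge -10 -0.8 | -x edge 0 -0.2 | -x edge 10 0.6 | -x edge 20 0.4 | -x edge 30 0.0 | -x edge 40 0.1 | -x edge 50 0.5 | -x edge 60 -0.0 | -x edge 70 -0.2 | -x edge 80 0.3 | 
rail edge -80 1.1 | rail edge -70 0.8 | rail edge -60 3.6 | rail edge -50 -0.2 | rail edge -40 0.8 | rail edge -30 0.4 | rail edge -20 0.0 | rail edge -10 0.8 | rail edge 0 0.5 | rail edge 10 1.9 | rail edge 20 1.5 | rail edge 30 0.9 | rail edge 40 0.6 | rail edge 50 7.2 | rail edge 60 1.0 | rail edge 70 0.6 | rail edge 80 1.2 | 
-y edge [(-100, np.float64(-0.2)), (-80, np.float64(0.1)), (-60, np.float64(0.1)), (-40, np.float64(0.4)), (-20, np.float64(0.3))]
```

```bash
python3 -c "
from cell import ctrl
print(ctrl.read_state()['force'],ctrl.finish_job())"
```

```text
the job is handed in; nothing more can be done
[0.76838296 0.00799725 1.13726908] None
```

The mould is closed and the job was handed in at about 16 s; no verdict was reported. I pushed the large loose half (the two smaller look-alikes were left alone) square against the rail with two fingers. Then I slid it along the rail into the fixed half until the force rose to about 16 N, backed off and raised the fingers to 125 mm.

**Last checks:**
- **Rail side:** the free long edges of the two halves line up to about 1 mm in the top view, so the rail gap is well under the limit. The turn relative to the fixed half is only a few milliradians.
- **Seam:** no seam line shows in either view. The closed pair fits best at 176 mm long from the top camera. The coarser scene fit, with the rail hiding part of the pair, slightly preferred 180 mm. I trusted the top view and the contact force.
- **Other things:** the gourd, brush and spatula read within about 6 mm of where they started, which is detector noise.
- **Disagreement:** the network's loose_seam mark landed on one of the decoys, so I ignored it.

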